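# Lock the desiccant cap with the flat screwdriver

### The job

Take the yellow flat screwdriver from the rack, set its blade right down into the slot of the brass desiccant cap, and turn the cap clockwise with it until it is locked at its stop. Then let go and leave the driver standing in the slot, because I need it there next. Leave the grey cap turned as it is.

Things in the scene. Friction and masses are not known exactly. Their poses are not given: they have to be found in the camera images.
- flat_driver: Yellow-handled flat screwdriver, 140 g, 150 mm long, hanging blade down in a rack hole (rack top 80 mm high); a red one, not wanted, hangs 90 mm beside it. Origin: middle of the blade's edge; z up the driver, x along the blade's width (18 wide, 4 thick, 27 long) and the black line on the handle's end. Round handle 30 thick from z = 74 to 138; 36 shoulder at 64 to 74 rests on the rack. Lift 75.
- brass_cap_slot (a point): Centre of the slot's floor in the brass cap (48 mm round, 22 high) on a fixed low navy and cream case, 45 high. Turns with the cap: x along the slot, z up. Slot 22 long, 6.5 wide, upright walls for 10 mm, then flaring on all sides to a 32 x 16.5 mouth 19 mm above this point. The seated driver's origin comes to this point; it stands there by itself, leaning a little.
- brass_cap (a joint): Rotation of the brass cap, rad: grows clockwise seen from above, starts between 0 and 0.2 (open), stop at 1.05 (locked), where the slot points at two white marks on the black flange. Turns stiffly (0.06 N m) and stays where it is left. Blade and slot have about 0.15 rad of play.
- grey_cap (a joint): Rotation of the other cap, plastic grey, of the same shape, 130 mm from the brass one on the same case; same sense and range. It starts between 0 and 0.2 and is to stay there.
Mind the look-alikes: they are no part of the job. Of the things shaped like the flat_driver, the yellow one is meant.

How it is judged:
On the way:
1. the driver's blade is down in the brass cap's slot while the cap is still open (turned less than 0.6 rad) (z of flat_driver in the frame of brass_cap_slot below 0.008 m and distance between flat_driver and brass_cap_slot below 0.014 m and value of joint brass_cap below 0.6 rad), for 0.1 s.
At the end, for the whole second after the job is handed in: The brass cap is turned to within 10 degrees of its stop (joint above 0.87 rad), the flat driver stands at rest in its slot with the blade's edge within 8 mm of the slot's floor and 14 mm of its centre, leaning less than 23 degrees, and the grey cap reads below 0.35 rad (value of joint brass_cap above 0.87 rad and z of flat_driver in the frame of brass_cap_slot below 0.008 m and distance between flat_driver and brass_cap_slot below 0.014 m and angle between flat_driver's own z axis and vertical below 0.4 rad and linear speed of flat_driver below 0.03 m/s and value of joint grey_cap below 0.35 rad); the robot touches nothing.
It fails at once if the grey cap is turned past 0.35 rad (value of joint grey_cap above 0.35 rad).
It also fails if it takes over 42 s, if anything falls off the work surface, if the arm or the gripper's body presses on something with over 40 N, if the wrist force passes 120 N, or if a joint passes its speed limit or range.

### The arm

A 7-joint arm with a two-finger parallel gripper is mounted at the origin on the work surface. World frame = base frame: x ahead of the robot, y to its left, z up, the work surface at z = 0. Lengths are in m, angles in rad, forces in N, time in s.
With the tool pointing down it reaches from about 0.425 to 0.925 m from the base axis. Payload 6.8 kg.
Tool frame: the origin (TCP) lies at the very end of the fingers, on their centre line; the grasp point (between the pads) lies 19 mm behind it; z points along the fingers, y is the line along which they close (so a half turn about z gives the same grasp; the last joint's range is limited). The gripper opens to 85 mm and grips with 20 to 120 N. Pads are 22 mm wide; open, the fingers measure 114 mm over their backs; the gripper's body (76 mm by 85 mm) begins 54 mm behind the grasp point. The pads swing forward as they close: fully open they stand 13 mm farther back than shut.
Start: joints at [-1.404, 0.477, 0.022, 1.555, -0.011, 1.109, -0.083], TCP at [0.183, 0.65, 0.231] pointing down, gripper open.
Joint ranges: [-2.96, 2.96], [-0.34, 2.1], [-1.41, 1.46], [0.24, 2.44], [-1.37, 4.51], [0.17, 1.92], [-2.96, 2.96]. Speed limits (rad/s): [2.39, 2.39, 3.14, 3.14, 3.14, 3.14, 3.14].

### API

Orientations are given as a unit quaternion [w, x, y, z].
In Python, from station import telemetry, viewer, job, search_frame, cut_out gives the robot as it stands. The module is installed in compiled form; this text tells all that it offers.
- The arm moves only by the shell command python3 -m crank 'ROWS' [FORCE]. ROWS is JSON, a list of rows, each an object with "delta_rot": the turn, a rotation vector about the tool's x, y, z in degrees, a list of three; "xyz": the shift along the tool's x, y, z in m, a list of three; "fingers": the gripper command: -1 is fully open, 1 is shut, values between are in proportion. In form: [{"delta_rot": [ax, ay, az], "xyz": [dx, dy, dz], "fingers": fingers}, ...]. A call has 1 to 10 rows; each row is the pose to reach, as a shift and turn from the pose commanded when the call began, along the tool's axes at that moment; what a row does not reach only later rows make up. A row lasts 1/10 s, in which the tool goes at most 50 mm and 8.59 degrees, less where a joint would pass 70% of its speed; a pose out of reach is approached as far as the arm can. A call with a gripper value outside its range is refused whole. The fingers move at their own pace and stop on an object; FORCE is the grip in N (left out, the last holds). Time passes only in rows, so rows that repeat a pose let the fingers close. It gives the time, the measured TCP pose, the force, the opening and the grip force at its end, in the units of the state.
- telemetry.get_obs(): the state, without advancing time (a new reading comes with each control period).
- viewer.read_camera(name): name is "scene" or "top" or "wrist"; returns a dict with "img" (420x560x3 uint8, red, green, blue), "fx", "fy", "cx", "cy" (pixels), "origin" and "rotation" of the camera in the world. Camera axes: x right, y up, looking along -z (the intrinsics and any distortion apply to the point x, -y, -z); pixel columns grow to the right and rows downward; lengths in m; the calibration is good to about 2 mm. A picture is of the moment at which its call begins. There is no depth.
- job.hand_in(): hands the job in; it is judged then, once.
Trained networks look in the newest picture that a camera, given by its name, has taken for a name from the list of things; names that differ only in an ending like _2 or _b are one class to them, and where a whole thing is asked for, a point or a joint stands for the part that bears it (a point fixed in the world has none). Each returns a list of dicts, best first, with "score" (0 to 1); they miss things now and then, are a little off and sometimes report something else, mostly with a low value. They report only what shows in the picture. A call takes as long as a camera call. They do not tell look-alikes from the thing itself.
- search_frame(camera, thing): "pixel" ([column, row] in pixels, amid what is visible of it).
- cut_out(camera, thing): "pixels" (420x560 bool, what is visible of it) and "pixel" ([column, row] in pixels, amid what is visible of it).
The state is a dict: "t": time; "q": joint angles; "joint_vel": joint speeds; "joint_torque": joint torques, N m; "eef_pos": TCP position; "tool_rot": TCP orientation; "contact_force": force on the tool from outside, world axes, zero at the start; "torque": the same for the moment, N m; "gripper_width": opening from 0.0 (shut) to 1.0 (fully open); "grasp_force": force on a finger pad.
Only numpy, scipy, OpenCV 4.12 (cv2) and the standard library are available. Lean on these libraries where they do the work, as an engineer would, in place of code of your own. Each camera call takes 0.05 s, during which the arm holds its last target. There are 200 camera calls.

## Working session

There is one attempt and no reset: what is moved stays moved. The work goes in short steps, Python scripts to look and compute and a shell command to move; the robot and the scene stay as the last step left them, time stands still between calls to the robot, and variables do not carry over. Pictures are saved under pics/ and viewed, at most 10 in all, crops included, and the job is handed in when it is done.

```bash
mkdir -p pics
cat > h.py <<'E'
import numpy as np, cv2
from station import telemetry, viewer, job, search_frame, cut_out
from scipy.spatial.transform import Rotation as R
def cam(n):
    c=viewer.read_camera(n); c['R']=np.array(c['rotation']); c['o']=np.array(c['origin'])
    if c['R'].shape!=(3,3): c['R']=R.from_quat(c['rotation'],scalar_first=True).as_matrix()
    return c
def ray(c,p):
    d=np.array([(p[0]-c['cx'])/c['fx'],-(p[1]-c['cy'])/c['fy'],-1.]); return c['R']@d
def atz(c,p,z):
    d=ray(c,p); return c['o']+d*(z-c['o'][2])/d[2]
def proj(c,P):
    q=c['R'].T@(np.array(P)-c['o']); return np.array([c['cx']+c['fx']*q[0]/-q[2], c['cy']-c['fy']*q[1]/-q[2]])
def tri(c1,p1,c2,p2):
    A=np.zeros((3,3));b=np.zeros(3)
    for c,p in((c1,p1),(c2,p2)):
        d=ray(c,p);d/=np.linalg.norm(d);M=np.eye(3)-np.outer(d,d);A+=M;b+=M@c['o']
    return np.linalg.solve(A,b)
def save(n,img): cv2.imwrite('pics/'+n,cv2.cvtColor(np.ascontiguousarray(img),cv2.COLOR_RGB2BGR))
E
python3 - <<'E'
from h import *
np.set_printoptions(precision=4,suppress=True)
s=telemetry.get_obs(); print({k:s[k] for k in('t','eef_pos','tool_rot','gripper_width')})
ims=[]
for n in('scene','top'):
    c=cam(n); print(n,{k:v for k,v in c.items() if k not in('img','R','o')}); ims.append(c['img'])
    for th in('flat_driver','brass_cap_slot','brass_cap','grey_cap'):
        print(th,[(np.round(d['pixel'],1),round(d['score'],2)) for d in search_frame(n,th)])
    save(n+'1.png',c['img'])
E
```

```text
{'t': 0.0, 'eef_pos': array([0.183 , 0.6491, 0.2303]), 'tool_rot': array([-0.0001,  0.1369,  0.9906, -0.0009]), 'gripper_width': 1.0010652651113492}
scene {'fx': 497.65019756678373, 'fy': 497.65019756678373, 'cx': 269.9348677386271, 'cy': 217.97169315999736, 'origin': array([1.1625, 0.5038, 0.6499]), 'rotation': array([0.4056, 0.2153, 0.398 , 0.7942])}
flat_driver [(array([343.8, 222.9]), 0.9), (array([374.8, 211.2]), 0.75)]
brass_cap_slot [(array([198.5, 195.2]), 0.77)]
brass_cap [(array([194.6, 194.6]), 0.93)]
grey_cap [(array([158.6, 172.3]), 0.57)]
top {'fx': 517.3898474335576, 'fy': 517.3898474335576, 'cx': 276.57224856824905, 'cy': 207.1503997172766, 'origin': array([0.3623, 0.0587, 1.0072]), 'rotation': array([ 0.7127,  0.052 , -0.0606, -0.697 ])}
flat_driver [(array([173.3, 262.4]), 0.81), (array([178. , 205.4]), 0.68)]
brass_cap_slot [(array([365. , 200.5]), 0.95)]
brass_cap [(array([365.4, 200.5]), 0.72)]
grey_cap [(array([438.6, 210.2]), 0.67)]
```

View pics/scene1.png

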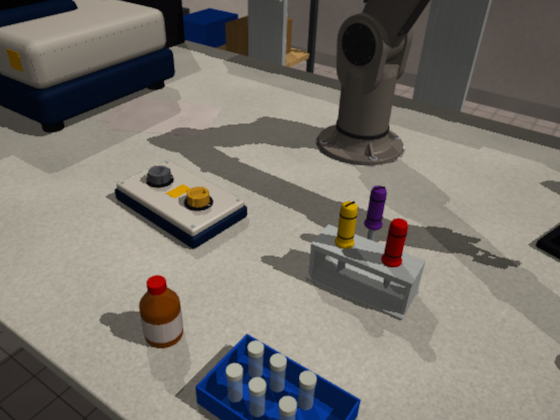

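View pics/top1.png

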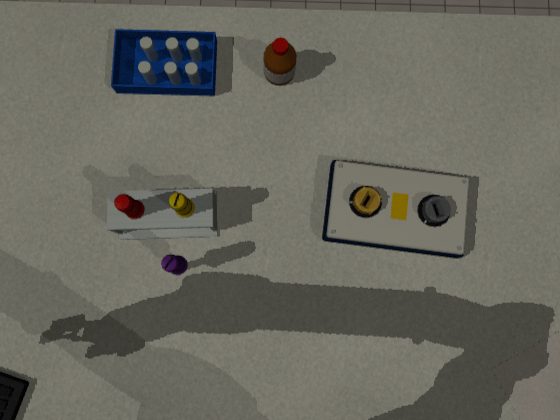

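The top view (the work surface, with columns running toward -y) shows three driver look-alikes. Yellow is at about (178,203) in the rack, red at (126,204) in the rack, and purple at (174,264) in front of it. Yellow fits the description. The brass cap is at (366,200) and the grey cap at (436,209) on the case. Next I'll confirm in an enlarged crop.

Run:
```python
from h import *
t=cam('top')['img']; s=cam('scene')['img']
def up(im,x,y,w,h,k): return cv2.resize(im[y:y+h,x:x+w],None,fx=k,fy=k,interpolation=cv2.INTER_CUBIC)
a=up(t,155,185,50,35,8); b=up(t,340,180,50,35,8); c=up(s,325,190,50,70,8)[:560]
a2=np.vstack([a,b]); 
out=np.hstack([a2,c]); save('crop1.png',out); print(out.shape)
```

```text
(560, 800, 3)
```

View pics/crop1.png

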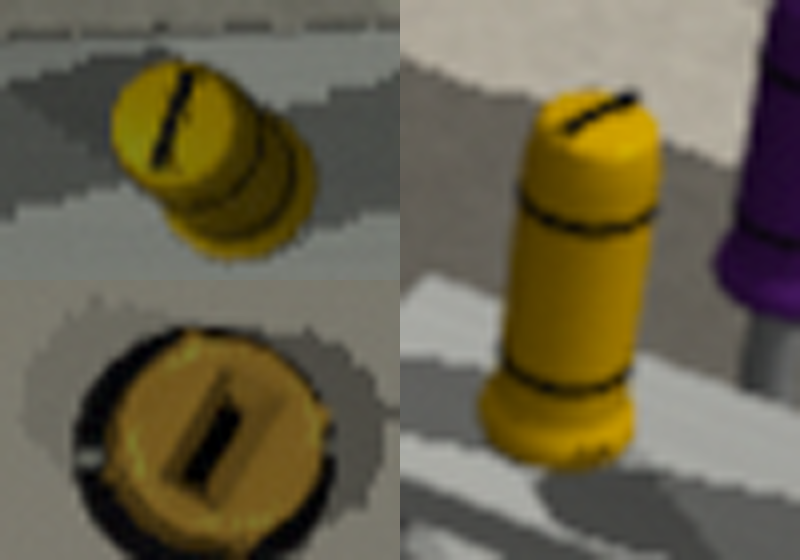

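The crop confirms the yellow driver in the rack. Its end disc is at about (176.6,199.6) in top, with its black line running from (178.4,194) to (174.8,205.4). In scene the line's centre is at about (350,204). The brass slot's mouth centre is at about (366.9,199.9), with white flange marks to its left and right.

Run:
```python
from h import *
np.set_printoptions(precision=4,suppress=True)
t=cam('top'); s=cam('scene')
def P(q,ox,oy,sx=0,sy=0): return ((q[0]-sx+.5)/8-.5+ox,(q[1]-sy+.5)/8-.5+oy)
T=lambda q:P(q,155,185); B=lambda q:P(q,340,180,0,280)
print('tri top of driver',tri(t,T((172,117)),s,P((600,113),325,190,400)))
print('disc@.166',atz(t,T((174,117)),.166),'shoulder@.085',atz(t,T((242,187)),.085))
def yaw(a,b): d=b-a; return np.degrees(np.arctan2(d[1],d[0]))
print('line yaw',yaw(atz(t,T((158,163)),.166),atz(t,T((187,72)),.166)), np.linalg.norm(atz(t,T((158,163)),.166)-atz(t,T((187,72)),.166)))
print('mouth',atz(t,B((215,439)),.067),'floor',atz(t,B((210,445)),.048))
print('slot yaw floor',yaw(atz(t,B((190,482)),.048),atz(t,B((230,408)),.048)),'mouth',yaw(atz(t,B((185,492)),.067),atz(t,B((246,386)),.067)),np.linalg.norm(atz(t,B((185,492)),.067)-atz(t,B((246,386)),.067)))
print('marks yaw',yaw(atz(t,B((90,458)),.046),atz(t,B((331,443)),.046)))
bs=[d for d in search_frame('scene','brass_cap_slot')][0]['pixel']; bt=search_frame('top','brass_cap_slot')[0]['pixel']
print('tri slot',tri(t,bt,s,bs),bt,bs)
print('red top',atz(t,(122.5,200),.166),'purple top',atz(t,(169,262),.166),'purple tri',tri(t,(169,262),s,(378,188)))
print('grey',atz(t,(436,207),.067))
o=telemetry.get_obs(); print(R.from_quat(o['tool_rot'],scalar_first=True).as_matrix(),o['t'],o['eef_pos'])
# cap colour mask centroid in scene
```

```text
tri top of driver [0.506  0.2158 0.1691]
disc@.166 [0.507  0.2152 0.166 ] shoulder@.085 [0.5053 0.2141 0.085 ]
line yaw -14.543447210413415 0.01976976756222082
mouth [ 0.5318 -0.1171  0.067 ] floor [ 0.5338 -0.1194  0.048 ]
slot yaw floor -28.059140945661014 mouth -29.540592917475493 0.02899428970867058
marks yaw -85.05021806178888
tri slot [ 0.5301 -0.1171  0.0603] [366.8, 200.3] [199.0, 197.8]
red top [0.5036 0.3033 0.166 ] purple top [0.4038 0.2216 0.166 ] purple tri [0.4045 0.2244 0.1521]
grey [ 0.5207 -0.2459  0.067 ]
[[-0.9625  0.2714 -0.    ]
 [ 0.2714  0.9625  0.0001]
 [ 0.      0.0001 -1.    ]] 0.8 [0.1832 0.6497 0.2313]
```

```bash
python3 -m crank '[{"delta_rot":[0,0,8],"xyz":[-0.04,-0.03,0],"fingers":-1},{"delta_rot":[0,0,16],"xyz":[-0.08,-0.061,0],"fingers":-1},{"delta_rot":[0,0,24],"xyz":[-0.12,-0.092,0],"fingers":-1},{"delta_rot":[0,0,24],"xyz":[-0.16,-0.123,0],"fingers":-1},{"delta_rot":[0,0,24],"xyz":[-0.2,-0.154,0],"fingers":-1},{"delta_rot":[0,0,24],"xyz":[-0.24,-0.185,0],"fingers":-1},{"delta_rot":[0,0,24],"xyz":[-0.28,-0.216,0],"fingers":-1},{"delta_rot":[0,0,24],"xyz":[-0.32,-0.247,0],"fingers":-1},{"delta_rot":[0,0,24],"xyz":[-0.36,-0.278,0],"fingers":-1},{"delta_rot":[0,0,24],"xyz":[-0.4,-0.309,0],"fingers":-1}]' 80
python3 -c "
from h import *
o=telemetry.get_obs();M=R.from_quat(o['tool_rot'],scalar_first=True).as_matrix();print(M.round(4),M.T@(np.array([.506,.2153,.231])-o['eef_pos']))"
```

```text
t: 1.8
eef_pos: [0.482, 0.2465, 0.2317]
tool_rot: [0.0, 0.34, 0.94, 0.0]
contact_force: [1.5, 0.1, -0.4]
gripper_width: 0.998
grasp_force: 0.0
[[-7.690e-01  6.392e-01  6.000e-04]
 [ 6.392e-01  7.690e-01  8.000e-04]
 [ 0.000e+00  1.000e-03 -1.000e+00]] [-0.03835568 -0.00863908  0.00070461]
```

```bash
python3 -m crank '[{"delta_rot":[0,0,0],"xyz":[-0.038,-0.009,0.0],"fingers":-1},{"delta_rot":[0,0,0],"xyz":[-0.038,-0.009,0.0],"fingers":-1},{"delta_rot":[0,0,0],"xyz":[-0.038,-0.009,0.0],"fingers":-1}]' 80
python3 - <<'E'
from h import *
np.set_printoptions(precision=4,suppress=True)
w=cam('wrist'); save('w1.png',w['img']); print(w['o'],w['R'])
print(telemetry.get_obs()['eef_pos'])
for d in cut_out('wrist','flat_driver'): print(d['score'],d['pixel'])
print('pred top',proj(w,(.506,.2155,.166)))
E
```

```text
t: 2.1
eef_pos: [0.5049, 0.2162, 0.2314]
tool_rot: [-0.0, 0.341, 0.94, 0.0]
contact_force: [0.3, 1.3, 0.3]
gripper_width: 1.003
grasp_force: 0.0
[0.4511 0.2592 0.3734] [[ 0.641  -0.738  -0.211 ]
 [ 0.7676  0.6164  0.1758]
 [ 0.0003 -0.2747  0.9615]]
[0.5041 0.2176 0.2313]
0.75 [274.5, 212.8]
0.62 [204.3, 106.1]
pred top [277.7587 228.0048]
```

View pics/w1.png

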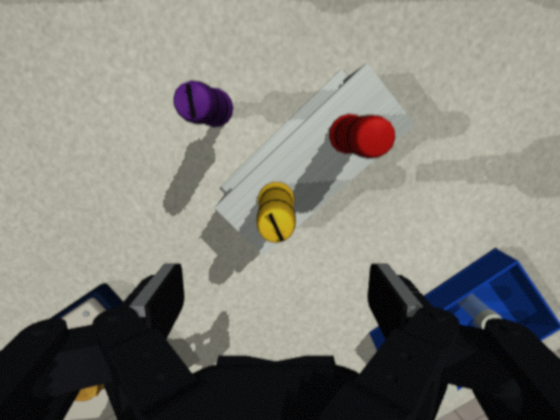

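The wrist view shows yellow's end at about (276,226), within about 2 px of the prediction, with its line running from (270,214) to (284,238). Red and purple are clear of the fingers. Next I'll refine the line yaw by fitting the dark pixels.

```bash
cat > line.py <<'E'
from h import *
def dline(c,cen,r,z,step=6):
    x0,y0=int(cen[0]-r),int(cen[1]-r); im=cv2.resize(c['img'][y0:y0+2*r,x0:x0+2*r],None,fx=step,fy=step,interpolation=cv2.INTER_LINEAR).astype(float)
    g=im.sum(2); yy,xx=np.mgrid[:g.shape[0],:g.shape[1]]
    px=(xx+.5)/step-.5+x0; py=(yy+.5)/step-.5+y0
    m=np.hypot(px-cen[0],py-cen[1])<r
    w=np.where(m,np.clip(np.median(g[m])*.7-g,0,None),0)
    P=np.array([atz(c,(a,b),z) for a,b in zip(px[w>0],py[w>0])])[:,:2]; w=w[w>0]
    mu=np.average(P,axis=0,weights=w); C=np.cov(P.T,aweights=w); e,v=np.linalg.eigh(C); d=v[:,1]; 
    return mu,(np.degrees(np.arctan2(d[1],d[0]))+90)%180-90,np.sqrt(e)
E
python3 - <<'E'
from line import *
np.set_printoptions(precision=4,suppress=True)
w=cam('wrist');t=cam('top')
for r in(11,12,13,14): print('w',dline(w,(276,226),r,.166))
for r in(5,6,7): print('t',dline(t,(176.6,199.6),r,.166))
o=telemetry.get_obs();print(o['eef_pos'],o['t']);M=R.from_quat(o['tool_rot'],scalar_first=True).as_matrix()
print('delta',M.T@(np.array([.506,.2155,.115])-o['eef_pos']))
E
```

```text
w (array([0.5019, 0.2152]), np.float64(-15.237156173702033), array([0.0008, 0.0043]))
w (array([0.5021, 0.2151]), np.float64(-15.05308274013646), array([0.0008, 0.0047]))
w (array([0.5025, 0.215 ]), np.float64(-14.994646799173012), array([0.0008, 0.005 ]))
w (array([0.5029, 0.2149]), np.float64(-15.02584611868977), array([0.0008, 0.0053]))
t (array([0.5119, 0.2125]), np.float64(-82.9417400864715), array([0.0022, 0.0028]))
t (array([0.5112, 0.2128]), np.float64(-39.3628253039719), array([0.0031, 0.0056]))
t (array([0.5102, 0.2132]), np.float64(-38.57808665928681), array([0.0038, 0.0076]))
[0.5036 0.2186 0.2312] 2.3
delta [-0.0039 -0.0009  0.1162]
```

```bash
python3 -m crank '[{"delta_rot":[0,0,0],"xyz":[-0.002,-0.001,0.04],"fingers":-1},{"delta_rot":[0,0,0],"xyz":[-0.002,-0.001,0.08],"fingers":-1},{"delta_rot":[0,0,0],"xyz":[-0.002,-0.001,0.11],"fingers":-1},{"delta_rot":[0,0,0],"xyz":[-0.002,-0.001,0.123],"fingers":-1},{"delta_rot":[0,0,0],"xyz":[-0.002,-0.001,0.123],"fingers":-1},{"delta_rot":[0,0,0],"xyz":[-0.002,-0.001,0.123],"fingers":-1}]' 80
python3 -c "
from h import *
for i in range(3):
    w=cam('wrist');o=telemetry.get_obs();print(o['eef_pos'],o['t'])
print(o['q'].round(3) if hasattr(o['q'],'round') else o['q'])
save('w2.png',w['img'])"
```

```text
t: 2.9
eef_pos: [0.506, 0.2157, 0.1094]
tool_rot: [0.0, 0.34, 0.941, 0.001]
contact_force: [0.6, 0.5, 0.1]
gripper_width: 1.002
grasp_force: 0.0
[0.50645205 0.21569146 0.10984209] 2.95
[0.50655571 0.215665   0.11001054] 3.0
[0.50649575 0.21550554 0.1099334 ] 3.05
[-0.737  0.433  0.28   1.979 -0.172  0.748  0.521]
```

View pics/w2.png

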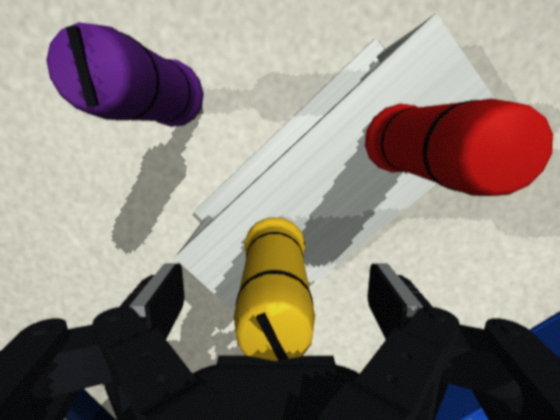

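The yellow handle is at about (275,320), centred between the pads at columns 180 and 372. Closing now.

```bash
python3 -m crank '[{"delta_rot":[0,0,0],"xyz":[0,0,0],"fingers":0.3},{"delta_rot":[0,0,0],"xyz":[0,0,0],"fingers":1},{"delta_rot":[0,0,0],"xyz":[0,0,0],"fingers":1},{"delta_rot":[0,0,0],"xyz":[0,0,0],"fingers":1},{"delta_rot":[0,0,0],"xyz":[0,0,0],"fingers":1},{"delta_rot":[0,0,0],"xyz":[0,0,0],"fingers":1},{"delta_rot":[0,0,0],"xyz":[0,0,0],"fingers":1},{"delta_rot":[0,0,0],"xyz":[0,0,0],"fingers":1}]' 70
python3 -c "
from h import *
o=telemetry.get_obs();print(o['eef_pos'],o['t'],o['gripper_width'],o['grasp_force'])"
```

```text
t: 3.85
eef_pos: [0.5057, 0.2151, 0.1086]
tool_rot: [0.0, 0.34, 0.94, 0.0]
contact_force: [-0.9, 0.1, 5.0]
gripper_width: 0.338
grasp_force: 68.6
[0.50566181 0.2150573  0.10862379] 3.85 0.3379692089297682 68.57687830924988
```

```bash
python3 -m crank '[{"delta_rot":[0,0,0],"xyz":[0,0,-0.015],"fingers":1},{"delta_rot":[0,0,0],"xyz":[0,0,-0.035],"fingers":1},{"delta_rot":[0,0,0],"xyz":[0,0,-0.06],"fingers":1},{"delta_rot":[0,0,0],"xyz":[0,0,-0.085],"fingers":1},{"delta_rot":[0,0,0],"xyz":[0,0,-0.1],"fingers":1},{"delta_rot":[0,0,0],"xyz":[0,0,-0.1],"fingers":1}]' 70
python3 - <<'E'
from line import *
np.set_printoptions(precision=4,suppress=True)
t=cam('top')
for r in (4,5,6): print(dline(t,(366.9,200.2),r,.052))
o=telemetry.get_obs();print(o['eef_pos'],o['t'],o['gripper_width']);M=R.from_quat(o['tool_rot'],scalar_first=True).as_matrix()
print(M)
print('delta',M.T@(np.array([.5325,-.118,o['eef_pos'][2]])-o['eef_pos']))
E
```

```text
t: 4.45
eef_pos: [0.5063, 0.2151, 0.2097]
tool_rot: [0.001, 0.34, 0.94, 0.001]
contact_force: [-0.1, -0.0, -1.3]
gripper_width: 0.335
grasp_force: 69.2
(array([ 0.5337, -0.1197]), np.float64(-31.536665934862015), array([0.001 , 0.0044]))
(array([ 0.5331, -0.1193]), np.float64(-29.653185927257027), array([0.0013, 0.0052]))
(array([ 0.5328, -0.119 ]), np.float64(-29.419099077557973), array([0.0014, 0.0056]))
[0.5055 0.2149 0.2083] 4.5 0.3362185772193285
[[-0.769   0.6393  0.0006]
 [ 0.6393  0.769   0.0005]
 [-0.0002  0.0008 -1.    ]]
delta [-0.2336 -0.2387 -0.0001]
```

```bash
python3 -m crank '[{"delta_rot":[0,0,2],"xyz":[-0.02,-0.021,0],"fingers":1},{"delta_rot":[0,0,4],"xyz":[-0.05,-0.051,0],"fingers":1},{"delta_rot":[0,0,7],"xyz":[-0.082,-0.084,0],"fingers":1},{"delta_rot":[0,0,10],"xyz":[-0.114,-0.117,0],"fingers":1},{"delta_rot":[0,0,12],"xyz":[-0.146,-0.149,0],"fingers":1},{"delta_rot":[0,0,14.5],"xyz":[-0.178,-0.182,0],"fingers":1},{"delta_rot":[0,0,14.5],"xyz":[-0.21,-0.215,0],"fingers":1},{"delta_rot":[0,0,14.5],"xyz":[-0.233,-0.2385,0],"fingers":1},{"delta_rot":[0,0,14.5],"xyz":[-0.233,-0.2385,0],"fingers":1},{"delta_rot":[0,0,14.5],"xyz":[-0.233,-0.2385,0],"fingers":1}]' 70
python3 - <<'E'
from h import *
np.set_printoptions(precision=4,suppress=True)
w=cam('wrist'); s=cam('scene'); o=telemetry.get_obs(); print(o['eef_pos'],o['t'],o['tool_rot'],o['gripper_width'],o['q'])
for n,c,P in(('w',w,(.532,-.1175,.067)),('s',s,(.532,-.1175,.067)),('s blade',s,(.532,-.1175,.116))): print(n,proj(c,P))
a=cv2.resize(w['img'],None,fx=.95,fy=.95); p=proj(s,(.532,-.1175,.08)).astype(int)
b=cv2.resize(s['img'][p[1]-75:p[1]+58,p[0]-45:p[0]+45],None,fx=3,fy=3,interpolation=cv2.INTER_CUBIC)[:399]
save('w3.png',np.hstack([a[:399],b])); print(p)
E
```

```text
t: 5.5
eef_pos: [0.5309, -0.118, 0.2067]
tool_rot: [-0.001, 0.457, 0.89, -0.001]
contact_force: [-0.1, 0.7, -1.6]
gripper_width: 0.329
grasp_force: 69.2
[ 0.5315 -0.1161  0.2071] 5.6 [-0.0011  0.4552  0.8904 -0.0002] 0.336431891317489 [-0.3113  0.3117  0.5069  1.9211 -0.1835  0.9562  0.9074]
w [278.4053 201.113 ]
s [197.0407 195.2464]
s blade [195.4286 175.2863]
[196 190]
```

View pics/w3.png

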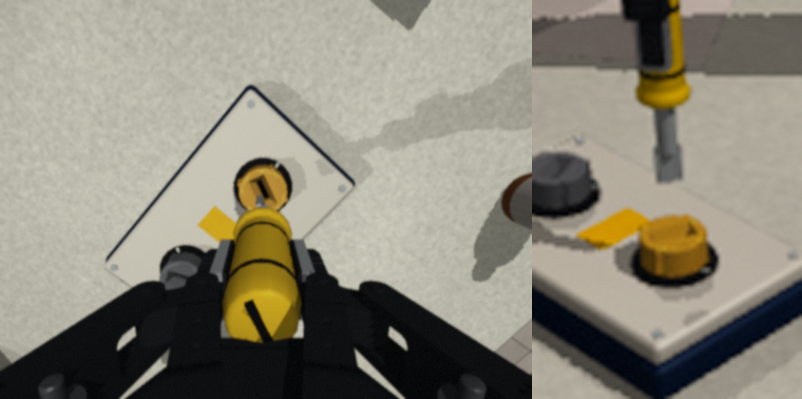

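The composite shows the blade hanging above the cap. In wrist the slot is at about (276,196), and in scene the blade tip is at (196,174). I'll refine the cap's centre from its silhouette in the saved opening pictures.

Run:
```python
from h import *
from scipy.optimize import least_squares
np.set_printoptions(precision=4,suppress=True)
def mask(im,cen):
    h=cv2.cvtColor(im,cv2.COLOR_BGR2HSV); m=((h[...,0]>12)&(h[...,0]<30)&(h[...,1]>120)&(h[...,2]>45)).astype(np.uint8)
    n,l,s,c=cv2.connectedComponentsWithStats(m,connectivity=4); i=np.argmin([np.hypot(*(c[k]-cen))+1e3*(s[k,4]<60) for k in range(1,n)])+1
    h,_=cv2.findContours((l==i).astype(np.uint8),0,2); return cv2.convexHull(max(h,key=len))[:,0].astype(np.float32),s[i]
a=np.linspace(0,2*np.pi,60)
cams={n:cam(n) for n in('top','scene')}
obs={}
for n,cen in(('top',(366,200)),('scene',(198,197))):
    h,s=mask(cv2.imread(f'pics/{n}1.png'),cen); m=cv2.moments(h); obs[n]=(np.array([m['m10'],m['m01']])/m['m00'],m['m00']); print(n,s,obs[n])
def mod(c,x,y,z1,z0):
    P=[proj(c,(x+.024*np.cos(t),y+.024*np.sin(t),z)) for z in(z0,z1) for t in a]
    m=cv2.moments(cv2.convexHull(np.array(P,np.float32))); return np.array([m['m10'],m['m01']])/m['m00'],m['m00']
for z1 in(.067,.07):
  for ns in(('top',),('scene',),('top','scene')):
    r=least_squares(lambda p:np.concatenate([mod(cams[n],*p,z1,z1-.02)[0]-obs[n][0] for n in ns]),[.532,-.1175],diff_step=1e-3)
    print(z1,ns,r.x,r.fun,[mod(cams[n],*r.x,z1,z1-.02)[1] for n in ns])
o=telemetry.get_obs();print(o['eef_pos'],o['t'])
w=cam('wrist'); print('wrist slot',atz(w,(275.8,195.8),.067),atz(w,(275.8,195.8),.055))
```

```text
top [353 186  28  29 550] (array([366.558 , 199.9788]), 573.5)
scene [166 184  44  24 584] (array([190.7121, 195.0598]), 661.0)
0.067 ('top',) [ 0.5325 -0.1189] [ 0. -0.] [578.5059813666157]
0.067 ('scene',) [ 0.5284 -0.1396] [-0. -0.] [396.3955465524923]
0.067 ('top', 'scene') [ 0.5339 -0.125 ] [ 3.2416 -0.6845  3.3452  3.4419] [579.5004314316902, 405.2680880774278]
0.07 ('top',) [ 0.532  -0.1184] [-0.  0.] [582.178602360189]
0.07 ('scene',) [ 0.5316 -0.1364] [-0.  0.] [400.4364710149821]
0.07 ('top', 'scene') [ 0.5343 -0.1241] [ 3.0472 -1.1456  3.4721  2.4822] [583.0363670084625, 406.72983835742343]
[ 0.5319 -0.1158  0.2076] 5.7
wrist slot [ 0.5284 -0.1127  0.067 ] [ 0.5299 -0.1148  0.055 ]
```

```bash
python3 -m crank '[{"delta_rot":[0,0,0],"xyz":[-0.001,-0.0015,0.02],"fingers":1},{"delta_rot":[0,0,0],"xyz":[-0.001,-0.0015,0.035],"fingers":1},{"delta_rot":[0,0,0],"xyz":[-0.001,-0.0015,0.042],"fingers":1},{"delta_rot":[0,0,0],"xyz":[-0.001,-0.0015,0.042],"fingers":1},{"delta_rot":[0,0,0],"xyz":[-0.001,-0.0015,0.042],"fingers":1}]' 70
python3 - <<'E'
from h import *
np.set_printoptions(precision=4,suppress=True)
w=cam('wrist'); s=cam('scene');t=cam('top'); o=telemetry.get_obs(); print(o['eef_pos'],o['t'],o['contact_force'])
cr=lambda c,x,y,ww,h,k:cv2.resize(c['img'][y:y+h,x:x+ww],None,fx=k,fy=k,interpolation=cv2.INTER_CUBIC)
a=cr(w,220,150,100,100,4); b=cr(s,165,155,66,66,6)[:396]; b=np.vstack([b,np.zeros((4,396,3),np.uint8)])
save('w4.png',np.hstack([a,b]))
E
```

```text
t: 6.25
eef_pos: [0.5318, -0.1189, 0.1667]
tool_rot: [0.0, 0.456, 0.89, 0.0]
contact_force: [0.4, 0.0, -2.1]
gripper_width: 0.337
grasp_force: 69.3
[ 0.532  -0.1192  0.167 ] 6.4 [ 0.3208 -0.019  -2.0226]
```

View pics/w4.png

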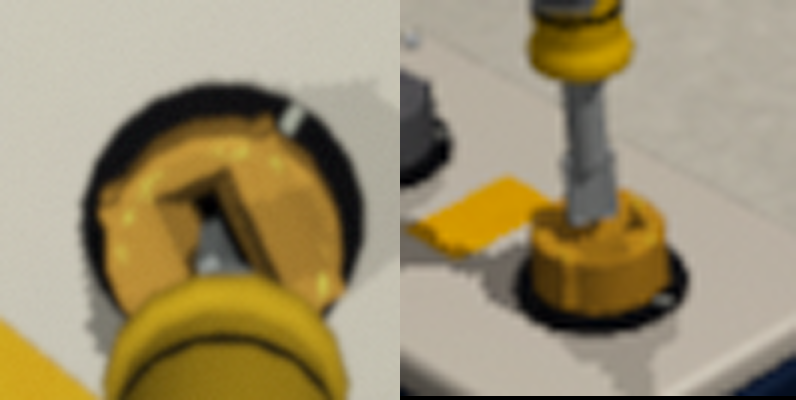

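The blade edge is at the slot mouth, in line with it: about (213,250) in the wrist crop, and (594,220) in the scene crop against a cap face centre near (599,225). Descending slowly now.

```bash
python3 -m crank '[{"delta_rot":[0,0,0],"xyz":[0,0,0.004],"fingers":1},{"delta_rot":[0,0,0],"xyz":[0,0,0.008],"fingers":1},{"delta_rot":[0,0,0],"xyz":[0,0,0.012],"fingers":1},{"delta_rot":[0,0,0],"xyz":[0,0,0.015],"fingers":1},{"delta_rot":[0,0,0],"xyz":[0,0,0.015],"fingers":1}]' 70
python3 -c "
from h import *
o=telemetry.get_obs();print(o['eef_pos'],o['t'],o['contact_force'],o['torque'])"
```

```text
t: 6.9
eef_pos: [0.531, -0.1191, 0.1507]
tool_rot: [-0.001, 0.456, 0.89, -0.0]
contact_force: [-0.2, 0.1, -1.2]
gripper_width: 0.336
grasp_force: 69.3
[ 0.53104146 -0.11912835  0.15065246] 6.9 [-0.24381384  0.12216999 -1.18599171] [ 0.03436697  0.04782284 -0.05317125]
```

```bash
python3 -m crank '[{"delta_rot":[0,0,0],"xyz":[0,0,0.002],"fingers":1},{"delta_rot":[0,0,0],"xyz":[0,0,0.004],"fingers":1},{"delta_rot":[0,0,0],"xyz":[0,0,0.006],"fingers":1},{"delta_rot":[0,0,0],"xyz":[0,0,0.008],"fingers":1},{"delta_rot":[0,0,0],"xyz":[0,0,0.0095],"fingers":1},{"delta_rot":[0,0,0],"xyz":[0,0,0.0095],"fingers":1},{"delta_rot":[0,0,0],"xyz":[0,0,0.0095],"fingers":1}]' 70
python3 -c "
from h import *
o=telemetry.get_obs();print(o['eef_pos'],o['t'],o['contact_force'],o['torque'])"
```

```text
t: 7.6
eef_pos: [0.5323, -0.1199, 0.1442]
tool_rot: [0.001, 0.456, 0.89, 0.001]
contact_force: [-5.3, 1.2, 21.0]
gripper_width: 0.334
grasp_force: 71.9
[ 0.53226654 -0.11986276  0.14419034] 7.6 [-5.31604092  1.21854708 20.97781668] [0.17854728 1.75858072 0.03015634]
```

Run:
```python
from h import *
np.set_printoptions(precision=4,suppress=True)
s=cam('scene'); o=telemetry.get_obs(); e=o['eef_pos']; print(e,o['t'])
f=lambda P:(proj(s,P)-[165,145]+.5)*8-.5
for z in(.051,.067,.075,.078,.115): print(z,f((e[0],e[1],z)))
save('s5.png',cv2.resize(s['img'][145:215,165:240],None,fx=8,fy=8,interpolation=cv2.INTER_CUBIC))
```

```text
[ 0.5323 -0.1199  0.1442] 7.65
0.051 [256.4933 453.1487]
0.067 [252.3717 402.9215]
0.075 [250.283 377.467]
0.078 [249.4948 367.862 ]
0.115 [239.5491 246.6582]
```

View pics/s5.png

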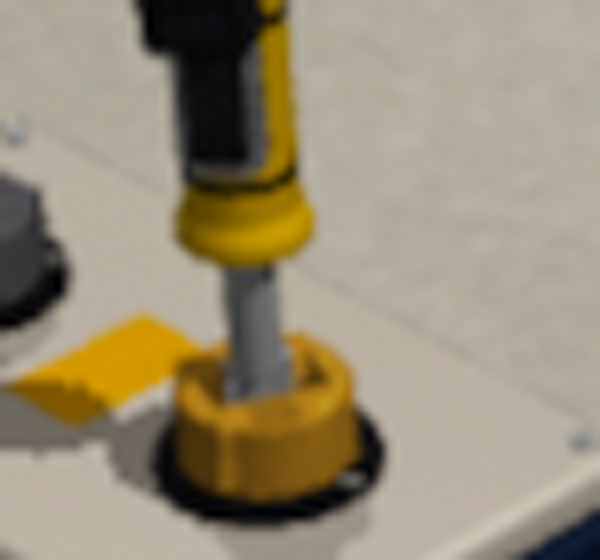

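Measured from the image, the shoulder-to-cap-top gap is about 45 mm, which matches a fully seated driver (64−19), so the blade is on the slot floor. I'll ease the pressing and side force, then turn the first 24°.

```bash
python3 -m crank '[{"delta_rot":[0,0,0],"xyz":[0.001,-0.0005,-0.0015],"fingers":1},{"delta_rot":[0,0,4],"xyz":[0.001,-0.0005,-0.0015],"fingers":1},{"delta_rot":[0,0,8],"xyz":[0.001,-0.0005,-0.0015],"fingers":1},{"delta_rot":[0,0,12],"xyz":[0.001,-0.0005,-0.0015],"fingers":1},{"delta_rot":[0,0,16],"xyz":[0.001,-0.0005,-0.0015],"fingers":1},{"delta_rot":[0,0,20],"xyz":[0.001,-0.0005,-0.0015],"fingers":1},{"delta_rot":[0,0,24],"xyz":[0.001,-0.0005,-0.0015],"fingers":1},{"delta_rot":[0,0,24],"xyz":[0.001,-0.0005,-0.0015],"fingers":1}]' 100
python3 -c "
from h import *
np.set_printoptions(precision=4,suppress=True)
o=telemetry.get_obs();print(o['eef_pos'],o['t'],o['contact_force'],o['torque'],R.from_quat(o['tool_rot'],scalar_first=True).as_matrix())"
```

```text
t: 8.45
eef_pos: [0.5311, -0.1192, 0.1445]
tool_rot: [0.001, 0.632, 0.775, 0.0]
contact_force: [-1.8, 0.2, 9.9]
gripper_width: 0.328
grasp_force: 99.4
[ 0.5311 -0.1192  0.1445] 8.45 [-1.7679  0.1886  9.8915] [-0.0079  0.7143  0.0282] [[-0.2016  0.9795  0.0014]
 [ 0.9795  0.2016 -0.0002]
 [-0.0004  0.0013 -1.    ]]
```

```bash
python3 -m crank '[{"delta_rot":[0,0,4],"xyz":[0,0,0],"fingers":1},{"delta_rot":[0,0,8],"xyz":[0,0,0],"fingers":1},{"delta_rot":[0,0,12],"xyz":[0,0,0],"fingers":1},{"delta_rot":[0,0,16],"xyz":[0,0,0],"fingers":1},{"delta_rot":[0,0,20],"xyz":[0,0,0],"fingers":1},{"delta_rot":[0,0,24],"xyz":[0,0,0],"fingers":1},{"delta_rot":[0,0,28],"xyz":[0,0,0],"fingers":1},{"delta_rot":[0,0,32],"xyz":[0,0,0],"fingers":1},{"delta_rot":[0,0,32],"xyz":[0,0,0],"fingers":1}]' 100
python3 -c "
from h import *
np.set_printoptions(precision=4,suppress=True)
o=telemetry.get_obs();print(o['eef_pos'],o['t'],o['contact_force'],o['torque'],o['q'],R.from_quat(o['tool_rot'],scalar_first=True).as_matrix())"
```

```text
t: 9.35
eef_pos: [0.5306, -0.1189, 0.1445]
tool_rot: [-0.0, 0.821, 0.571, 0.0]
contact_force: [-4.1, 1.1, 11.4]
gripper_width: 0.326
grasp_force: 99.7
[ 0.5306 -0.1189  0.1445] 9.35 [-4.1105  1.0775 11.3848] [0.2518 1.2569 0.0345] [-0.4566  0.4483  0.7259  1.9889 -0.3949  0.8472  0.1319] [[ 0.3479  0.9375  0.0002]
 [ 0.9375 -0.3479  0.0006]
 [ 0.0006  0.     -1.    ]]
```

```bash
python3 -m crank '[{"delta_rot":[0,0,3],"xyz":[0,0,0],"fingers":1},{"delta_rot":[0,0,6],"xyz":[0,0,0],"fingers":1},{"delta_rot":[0,0,8],"xyz":[0,0,0],"fingers":1},{"delta_rot":[0,0,8],"xyz":[0,0,0],"fingers":1}]' 100
python3 -c "
from h import *
np.set_printoptions(precision=4,suppress=True)
o=telemetry.get_obs();M=R.from_quat(o['tool_rot'],scalar_first=True).as_matrix();print(o['eef_pos'],o['t'],o['contact_force'],o['torque'],np.degrees(np.arctan2(M[1,0],M[0,0])))"
```

```text
t: 9.75
eef_pos: [0.5305, -0.1188, 0.1445]
tool_rot: [-0.0, 0.859, 0.513, 0.0]
contact_force: [-3.9, 0.1, 12.0]
gripper_width: 0.326
grasp_force: 99.7
[ 0.5305 -0.1188  0.1445] 9.75 [-3.9352  0.1092 12.0484] [0.2973 1.3336 0.0954] 61.697257339758195
```

```bash
python3 -m crank '[{"delta_rot":[0,0,2],"xyz":[0,0,0],"fingers":1},{"delta_rot":[0,0,4],"xyz":[0,0,0],"fingers":1},{"delta_rot":[0,0,4],"xyz":[0,0,0],"fingers":1}]' 100
python3 -c "
from h import *
np.set_printoptions(precision=4,suppress=True)
o=telemetry.get_obs();M=R.from_quat(o['tool_rot'],scalar_first=True).as_matrix();print(o['eef_pos'],o['t'],o['contact_force'],o['torque'],np.degrees(np.arctan2(M[1,0],M[0,0])))"
```

```text
t: 10.05
eef_pos: [0.5305, -0.1187, 0.1445]
tool_rot: [-0.0, 0.876, 0.483, 0.0]
contact_force: [-4.3, 1.2, 12.7]
gripper_width: 0.331
grasp_force: 99.7
[ 0.5305 -0.1187  0.1445] 10.05 [-4.2925  1.2216 12.6894] [0.4081 1.3688 0.3088] 57.75493195429607
```

```bash
python3 -m crank '[{"delta_rot":[0,0,-2],"xyz":[-0.0003,-0.0005,-0.0005],"fingers":1},{"delta_rot":[0,0,-4],"xyz":[-0.0006,-0.001,-0.001],"fingers":1},{"delta_rot":[0,0,-4],"xyz":[-0.0006,-0.001,-0.001],"fingers":1}]' 40
python3 - <<'E'
from h import *
np.set_printoptions(precision=4,suppress=True)
o=telemetry.get_obs();print(o['eef_pos'],o['t'],o['contact_force'],o['torque'],o['gripper_width'])
s=cam('scene');w=cam('wrist')
cr=lambda c,x,y,ww,h,k:cv2.resize(c['img'][y:y+h,x:x+ww],None,fx=k,fy=k,interpolation=cv2.INTER_CUBIC)
save('f6.png',np.hstack([cr(s,150,140,75,80,5),cr(w,220,140,85,80,5)]))
E
```

```text
t: 10.35
eef_pos: [0.5298, -0.1187, 0.1446]
tool_rot: [0.0, 0.858, 0.514, 0.001]
contact_force: [0.1, -0.5, 1.4]
gripper_width: 0.33
grasp_force: 98.5
[ 0.5298 -0.1187  0.1446] 10.35 [ 0.1472 -0.5293  1.4009] [-0.0845 -0.0475  0.0275] 0.3297025817820085
```

View pics/f6.png

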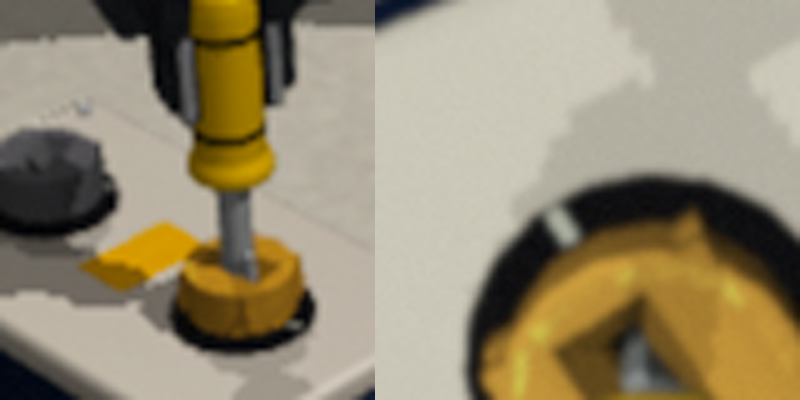

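The slot end (mid about (605,325) in the wrist crop) now points at the white mark at (563,225), and the torque rose to 0.31 N m at the stop, so the cap is locked. Forces are relieved, so I'll open and withdraw upward.

```bash
python3 -m crank '[{"delta_rot":[0,0,0],"xyz":[0,0,0],"fingers":0.2},{"delta_rot":[0,0,0],"xyz":[0,0,0],"fingers":0},{"delta_rot":[0,0,0],"xyz":[0,0,0],"fingers":-0.5},{"delta_rot":[0,0,0],"xyz":[0,0,0],"fingers":-1},{"delta_rot":[0,0,0],"xyz":[0,0,0],"fingers":-1},{"delta_rot":[0,0,0],"xyz":[0,0,0],"fingers":-1},{"delta_rot":[0,0,0],"xyz":[0,0,0],"fingers":-1},{"delta_rot":[0,0,0],"xyz":[0,0,0],"fingers":-1}]'
python3 -m crank '[{"delta_rot":[0,0,0],"xyz":[0,0,-0.02],"fingers":-1},{"delta_rot":[0,0,0],"xyz":[0,0,-0.05],"fingers":-1},{"delta_rot":[0,0,0],"xyz":[0,0,-0.08],"fingers":-1},{"delta_rot":[0,0,0],"xyz":[0,0,-0.11],"fingers":-1},{"delta_rot":[0,0,0],"xyz":[0,0,-0.12],"fingers":-1},{"delta_rot":[0,0,0],"xyz":[0,0,-0.12],"fingers":-1},{"delta_rot":[0,0,0],"xyz":[0,0,-0.12],"fingers":-1}]'
python3 - <<'E'
from h import *
s=cam('scene');w=cam('wrist')
cr=lambda c,x,y,ww,h,k:cv2.resize(c['img'][y:y+h,x:x+ww],None,fx=k,fy=k,interpolation=cv2.INTER_CUBIC)
save('f7.png',np.hstack([cr(s,140,120,85,100,4),cr(w,180,120,110,100,4)]))
E
```

```text
t: 11.25
eef_pos: [0.5293, -0.1187, 0.1443]
tool_rot: [-0.0, 0.858, 0.513, -0.0]
contact_force: [-0.1, -0.1, 0.1]
gripper_width: 0.998
grasp_force: 0.0
t: 11.95
eef_pos: [0.5287, -0.1182, 0.2633]
tool_rot: [-0.001, 0.858, 0.513, -0.0]
contact_force: [-0.7, 0.8, 0.7]
gripper_width: 1.001
grasp_force: 0.0
```

View pics/f7.png

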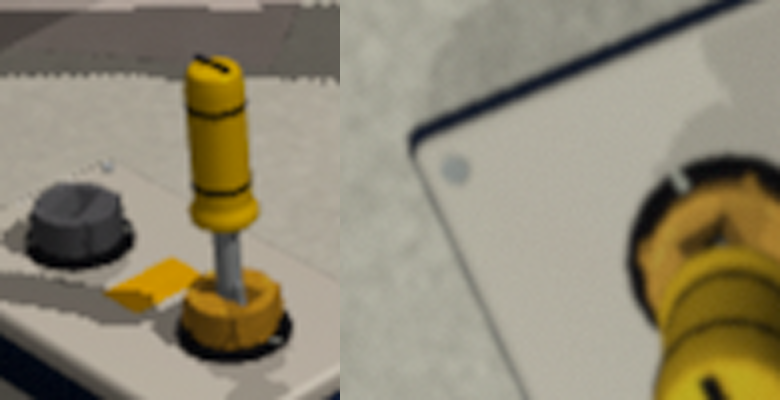

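The driver stands in the slot with a slight lean, the slot is at the white mark, the grey cap is untouched, and the gripper is well clear. Handing in.

```bash
python3 -c "
from station import job
print(job.hand_in())"
```

```text
the job is handed in; nothing more can be done
None
```

I turned the brass cap to its stop with the yellow driver and left the driver standing in the slot; the grey cap was not touched. The job is handed in, at about 12 s of the 42 s allowed, but no verdict was returned.

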